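Find the stamped gift crate and push it to dispatch

TASK

Tip both standing wooden crates over onto their sides to see which has the pig's head burnt underneath, and only then push that stamped crate, still lying on its side, across the table into the dispatch line between the two yellow tapes. Leave the plain crate lying outside the tapes. Use only pushes of the fingers: nothing is to be lifted or picked up, and the other things on the table stay where they are.

Things in the scene. Friction and masses are not known exactly. Their poses are not given: they have to be found in the camera images.
- crate_stamped: tall open-topped brown wooden crate with the burnt stamp. Outside 90 mm (its x) x 110 mm (its y) x 140 mm high (its z, towards the open top); walls and floor 8 mm; 0.26 to 0.44 kg. Stands at the start, x axis roughly away from the robot. Origin at the centre of its underside, where a near-black pig's head (56 mm disc, small pale snout, two ears) is burnt into pale wood, unseen until tipped.
- crate_stamped_center (a point): middle of the stamped crate's outer block, 70 mm from its underside along its z; 45 or 55 mm above the table when it lies on a side. Pushed level near its top across its 90 mm, a crate tips without sliding, falls once past about 40 degrees and lies still. Tipped towards the robot, its underside faces the far side of the table and the scene camera there.
- crate_plain: the other crate: same size, axes, origin, mass range and look, but its underside is plain pale wood without a stamp. Standing, the two look alike; either may be on the left.
- crate_plain_center (a point): middle of the outer block of the plain crate, 70 mm above its underside along its z
- lane: the dispatch line: a flat strip of table between the crates, marked by two parallel yellow tapes 12 mm wide, their middles 150 mm apart, 500 mm long, running away from the robot. Paint-thin, nothing to bump into. Origin at the strip's middle on the table, x along the tapes away from the robot, y across them to the left, z up.
- toy_pig: bystander, leave alone: flat wooden toy pig standing on its legs, about 85 x 30 x 85 mm high, near the far end of the lane; origin under its middle
- varnish_can: bystander, leave alone: steel can with a paper label, 68 mm across, 90 mm high; origin at the centre of its underside
- glue_bottle: bystander, leave alone: white bottle with an orange cap, 52 mm across, 130 mm high; origin at the centre of its underside
- mug: bystander, leave alone: blue mug, 76 mm across plus handle, 85 mm high; origin at the centre of its underside
- screwdriver: bystander, leave alone: screwdriver lying near the far edge; origin under the middle of its length
- brush: bystander, leave alone: brush lying near the far edge; origin under the middle of its length
Mind the look-alikes: they are no part of the job. Leave any pink or red look-alike of the crate_plain alone.

How it is judged:
By the outcome, as a careful person would: the job done as asked, in the order asked, and still so for the second after the job is handed in, with the robot touching nothing.
It also fails if it takes over 64 s, if anything falls off the work surface, if the arm or the gripper's body presses on something with over 40 N, if the wrist force passes 120 N, or if a joint passes its speed limit or range.

ROBOT

A 7-joint arm with a two-finger parallel gripper is mounted at the origin on the work surface. World frame = base frame: x ahead of the robot, y to its left, z up, the work surface at z = 0. Lengths are in m, angles in rad, forces in N, time in s.
With the tool pointing down it reaches from about 0.425 to 0.925 m from the base axis. Payload 6.8 kg.
Tool frame: the origin (TCP) lies on the front face of the gripper's body, between the roots of the fingers; the fingertips stand 73 mm ahead of it and the grasp point (between the pads) lies 54 mm ahead of it (env.nose_length is the distance from the TCP to the fingertips, in m); z points along the fingers, y is the direction in which the jaws open and shut (so a half turn about z gives the same grasp; the last joint's range is limited). The gripper opens to 85 mm and grips with 20 to 120 N. Pads are 22 mm wide; open, the fingers measure 114 mm over their backs; the gripper's body (76 mm by 85 mm) begins 54 mm behind the grasp point. The pads swing forward as they close: fully open they stand 13 mm farther back than shut.
Start: joints at [1.16, 0.477, 0.022, 1.555, -0.011, 1.109, -0.083], TCP at [0.201, -0.644, 0.304] pointing down, gripper open.
Joint ranges: [-2.96, 2.96], [-0.34, 2.1], [-1.41, 1.46], [0.24, 2.44], [-1.37, 4.51], [0.17, 1.92], [-2.96, 2.96]. Speed limits (rad/s): [2.39, 2.39, 3.14, 3.14, 3.14, 3.14, 3.14].

INTERFACE

Orientations are given as a unit quaternion [w, x, y, z].
In Python, from cell import env, kin, camera, calibration, job gives the robot as it stands. The module is installed in compiled form; this text tells all that it offers. Calls block until the motion is done:
- env.reach(position, orientation): joint-space move of the TCP to a pose.
- env.movel(position, velocity=0.15, rot=None, stop_force=None): straight line of the TCP; rot=None keeps the orientation; velocity is the mean speed in m/s. With stop_force (N) it stops when the force on the tool has changed by that much, and returns True; else False.
- env.goto_joints(angles): joint-space move.
- env.grip(opening, f_grip=None): finger opening in m; f_grip is the grip in N (None keeps the last); returns when the fingers have stopped.
- env.dwell(seconds).
- kin.inverse_kinematics(position, orientation): joint angles nearest the present ones, or None.
- env.get_state(): the state.
- camera(name): name is "scene" or "side" or "wrist"; returns (picture, depth): 420x560x3 uint8, blue, green, red; 420x560 float32, m along the optical axis (not along the pixel's ray), 0 where there is no reading.
- calibration(name): a dict with "fx", "fy", "cx", "cy" (pixels), "k1" (the pictures are not rectified: a ray, as slopes to the right and down, at radius r is drawn at 1 + k1 r^2 times it, then the intrinsics apply), "rvec" (rotation vector, rad) and "tvec" (3), from world to camera coordinates, as OpenCV has them. Camera axes: x right, y down, z forward; pixel columns grow to the right and rows downward; lengths in m; the calibration is good to about 2 mm. A picture is of the moment at which its call begins: read the wrist's pose just before it. calibration takes no time and is no camera call; for the wrist camera it gives the pose at the moment of the call.
A pose or a line that the arm cannot do raises env.PlanningError and nothing moves.
- job.job_done(): hands the job in, once; it reports no verdict.
The state is a dict: "time": time; "qpos": joint angles; "joint_velocities": joint speeds; "joint_torque": joint torques, N m; "tcp_pos": TCP position; "orientation": TCP orientation; "force": force on the tool from outside, world axes, zero at the start; "torque": the same for the moment, N m; "opening": finger opening in m.
Only numpy, scipy, OpenCV 4.12 (cv2) and the standard library are available. Lean on these libraries where they do the work, as an engineer would, in place of code of your own. Each camera call takes 0.05 s, during which the arm holds its last target. There are 200 camera calls.

## Working session

There is one attempt and no reset: what is moved stays moved. The work goes in short steps, each a Python script; the robot and the scene stay as the last script left them, time stands still between calls to the robot, and variables do not carry over. Pictures are saved under pics/ and viewed, about 8 in all and at most 12, crops included, and the job is handed in when it is done.

```bash
mkdir -p pics
cat > h.py <<'E'
import numpy as np, cv2
from cell import env, kin, camera, calibration, job
def cloud(name):
    c=calibration(name); img,d=camera(name)
    K=np.array([[c['fx'],0,c['cx']],[0,c['fy'],c['cy']],[0,0,1.]])
    v,u=np.mgrid[0:420,0:560]
    p=cv2.undistortPoints(np.stack([u,v],-1).reshape(-1,1,2).astype(float),K,np.array([c['k1'],0,0,0.])).reshape(420,560,2)
    P=np.dstack([p[...,0]*d,p[...,1]*d,d]); R=cv2.Rodrigues(np.array(c['rvec'],float))[0]
    W=(P-np.array(c['tvec']).ravel())@R
    W[d==0]=np.nan
    return img,W
def st():
    s=env.get_state(); print('t',round(s['time'],2),'tcp',np.round(s['tcp_pos'],3),'F',np.round(s['force'],1)); return s
E
python3 - <<'E'
from h import *
for n in('scene','side'):
    i,W=cloud(n); cv2.imwrite(f'pics/{n}0.png',i); np.save(f'{n}0.npy',W); c=calibration(n); R=cv2.Rodrigues(np.array(c['rvec'],float))[0]; print(n,-R.T@np.array(c['tvec']).ravel())
s=st(); print(s['orientation'])
E
```

```text
scene [1.00917097 0.57667049 1.32698356]
side [-0.16474154  0.68896972  0.88822109]
t 0.1 tcp [ 0.201 -0.644  0.303] F [-0.3  0.4 -0.1]
[-8.01132004e-04  9.88553035e-01  1.50871507e-01 -2.08252292e-04]
```

View pics/scene0.png

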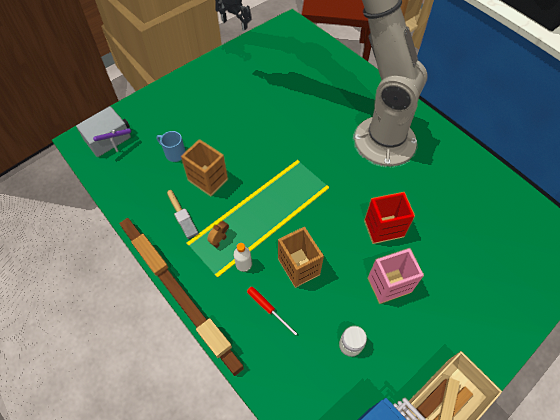

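View pics/side0.png

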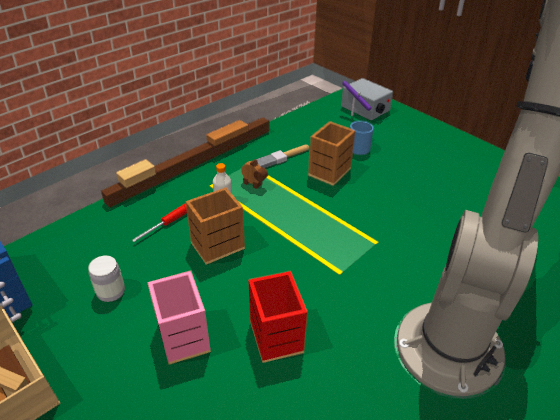

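The scene picture shows brown crates at (204,167) and (300,257). The look-alikes are red (389,217) and pink (395,275). The lane runs between the brown crates, with the toy pig at (218,235), the bottle at (243,257), the mug at (172,146) and the can at (353,341). The side picture agrees. I choose the two brown crates. Next I measure them and make a close crop.

Run:
```python
from h import *
i=cv2.imread('pics/scene0.png');W=np.load('scene0.npy')
i2=cv2.imread('pics/side0.png');W2=np.load('side0.npy')
def rect(name,boxes,zmin,zmax):
    P=[]
    for WW,(u0,v0,u1,v1) in boxes:
        q=WW[v0:v1,u0:u1].reshape(-1,3); P.append(q[(q[:,2]>zmin)&(q[:,2]<zmax)])
    P=np.vstack(P); r=cv2.minAreaRect((P[:,:2]*1000).astype(np.float32))
    print(name,len(P),np.round(r[0]),np.round(r[1]),round(r[2],1),'pctl',np.round(np.percentile(P[:,:2],[1,99],0)*1000).tolist(),'zmax',round(P[:,2].max(),3))
rect('crateR',[(W,(180,138,230,195)),(W2,(305,120,348,190))],.132,.148)
rect('crateL',[(W,(274,222,326,290)),(W2,(185,185,248,265))],.132,.148)
for n,b in dict(red=(360,188,418,250),pink=(365,245,427,308),mug=(155,128,183,162),pig=(205,218,231,250),bottle=(232,240,252,272),can=(336,322,372,360),brush=(162,188,200,240),screwdriver=(244,285,300,338)).items():
    rect(n,[(W,b)],.012,.2)
h=cv2.cvtColor(i,cv2.COLOR_BGR2HSV); m=cv2.inRange(h,(25,150,150),(35,255,255)); m[:,:180]=0;m[:,335:]=0;m[:150]=0;m[285:]=0
m[228:285,228:258]&=np.where(np.abs(W[228:285,228:258,2])<.01,255,0).astype(np.uint8)
P=W[(m>0)&(np.abs(W[...,2])<.01)]; r=cv2.minAreaRect((P[:,:2]*1000).astype(np.float32)); print('lane',len(P),r, np.round(cv2.boxPoints(r)))
a=cv2.resize(i[130:200,170:240],(390,390),interpolation=cv2.INTER_CUBIC);b=cv2.resize(i[220:290,230:330],(557,390),interpolation=cv2.INTER_CUBIC)[:,:400]
cv2.imwrite('pics/crop.png',np.hstack([a,b]))
```

```text
crateR 647 [ 613. -289.] [ 98. 122.] 12.4 pctl [[557.0, -344.0], [666.0, -226.0]] zmax 0.148
crateL 1015 [588. 173.] [116.  98.] 78.6 pctl [[534.0, 114.0], [642.0, 235.0]] zmax 0.147
red 1781 [307. 300.] [195. 116.] 62.0 pctl [[223.0, 194.0], [352.0, 320.0]] zmax 0.147
pink 1797 [417. 405.] [ 93. 113.] 68.8 pctl [[358.0, 346.0], [482.0, 466.0]] zmax 0.148
mug 560 [ 646. -421.] [202.  76.] 79.4 pctl [[603.0, -519.0], [676.0, -329.0]] zmax 0.142
pig 335 [722. -67.] [82. 29.] 14.9 pctl [[684.0, -85.0], [762.0, -48.0]] zmax 0.091
bottle 379 [723.  36.] [50. 90.] 10.0 pctl [[696.0, 38.0], [744.0, 80.0]] zmax 0.138
can 620 [643. 460.] [69. 64.] 88.1 pctl [[613.0, 429.0], [674.0, 493.0]] zmax 0.098
brush 450 [ 766. -226.] [202.  42.] 78.1 pctl [[745.0, -321.0], [799.0, -129.0]] zmax 0.029
screwdriver 339 [747. 227.] [153. 149.] 48.7 pctl [[645.0, 138.0], [770.0, 329.0]] zmax 0.033
lane 946 ((560.0015258789062, -55.32061004638672), (500.543212890625, 169.3656463623047), 2.0157454013824463) [[ 307.   21.]
 [ 313. -149.]
 [ 813. -131.]
 [ 807.   38.]]
```

View pics/crop.png

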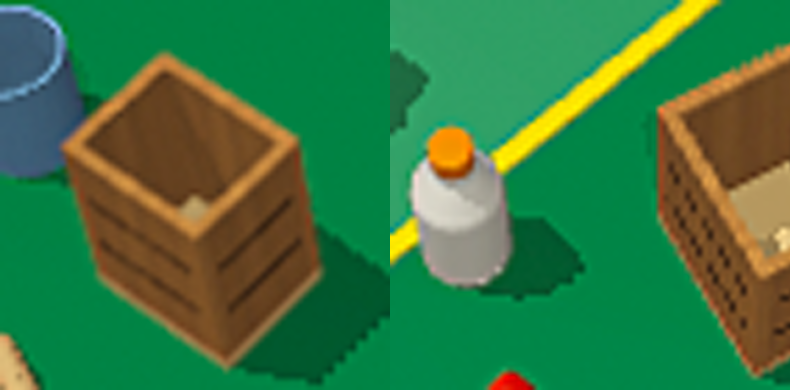

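The crop confirms two plain brown open crates. The left one is at (0.588, 0.173) with yaw -11.4°, and the right one at (0.613, -0.289) with yaw 12.4°. Next I tip both towards the robot with shut fingers, high enough that the gripper body clears the swing of the top edge.

```bash
cat >> h.py <<'E'
def down(deg):
    a=np.radians(deg)/2; return [0,np.cos(a),np.sin(a),0]
E
python3 - <<'E'
from h import *
print(env.nose_length)
env.grip(0.0)
for c,y in(((.613,-.289),12.4),((.588,.173),-11.4)):
    d=np.array([np.cos(np.radians(y)),np.sin(np.radians(y)),0]); c=np.array([*c,0.])
    o=down(y); zt=.196
    p=c+d*(.045+.011+.03)
    env.reach((p+[0,0,.30]).tolist(),o); env.movel((p+[0,0,zt]).tolist(),velocity=.2); s=st()
    q=c+d*(.045+.011-.105)
    r=env.movel((q+[0,0,zt]).tolist(),velocity=.1,stop_force=25); print(r); st()
    env.movel((q+[0,0,.30]).tolist(),velocity=.25)
st()
i,W=cloud('scene');cv2.imwrite('pics/scene1.png',i);np.save('scene1.npy',W)
i,W=cloud('side');np.save('side1.npy',W);cv2.imwrite('pics/side1.png',i)
E
```

```text
0.0726
t 3.75 tcp [ 0.698 -0.271  0.197] F [0.  0.5 1.1]
False
t 5.25 tcp [ 0.566 -0.299  0.196] F [ 0.7 -0.3  0.2]
t 8.19 tcp [0.673 0.156 0.197] F [0.6 1.2 0.4]
False
t 9.69 tcp [0.541 0.182 0.196] F [ 0.7 -0.3  0. ]
t 10.26 tcp [0.54  0.183 0.301] F [ 0.1  0.1 -0.2]
```

View pics/scene1.png

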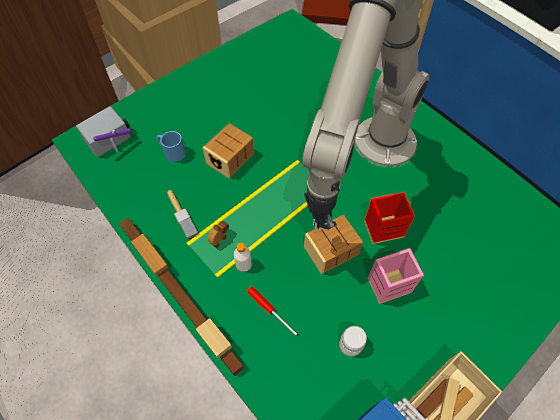

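Both crates lie on their sides. A dark disc shows on the right crate's underside at about (216,161), and the left crate's at (322,258) looks plain. I check both in a close crop and measure the right crate.

Run:
```python
from h import *
i=cv2.imread('pics/scene1.png')
f=lambda a:cv2.resize(a,(390,390),interpolation=cv2.INTER_CUBIC)
cv2.imwrite('pics/crop1.png',np.hstack([f(i[120:180,198:258]),f(i[212:277,300:365])]))
W=np.load('scene1.npy');W2=np.load('side1.npy')
for n,lo,hi in(('R',(.38,-.42),(.62,-.2)),('L',(.35,.08),(.6,.3))):
    P=np.vstack([w.reshape(-1,3) for w in(W,W2)])
    P=P[(P[:,2]>.08)&(P[:,2]<.1)&(P[:,:2]>lo).all(1)&(P[:,:2]<hi).all(1)]
    r=cv2.minAreaRect((P[:,:2]*1000).astype(np.float32)); print(n,len(P),r,np.median(P[:,2]))
    print(np.percentile(P[:,:2],[.5,99.5],0))
```

```text
R 2232 ((496.5297546386719, -310.5417785644531), (150.5602264404297, 118.66432189941406), 11.869438171386719) 0.09054721989747144
[[ 0.41772816 -0.37542567]
 [ 0.57328701 -0.24605709]]
L 3707 ((442.0326232910156, 204.1060791015625), (116.57339477539062, 204.53062438964844), 78.39454650878906) 0.0899506244868497
[[0.39274446 0.13470715]
 [0.54739922 0.26457869]]
```

View pics/crop1.png

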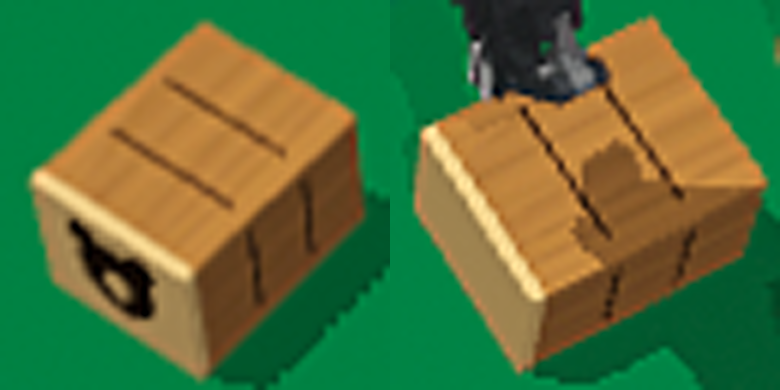

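The right crate bears the pig's head, and the left crate's underside is plain. I push the right crate in +y with the open fingers, jaw line parallel to the lane, so two-point contact squares it up. I stop slightly short and then look.

```bash
cat >> h.py <<'E'
A=np.radians(2.0); X=np.array([np.cos(A),np.sin(A),0]); N=np.array([-np.sin(A),np.cos(A),0])
L0=np.array([.56,-.0553,0]); C=L0-.072*X
def pick():
    best=None
    for a in(92,-88):
        q=kin.inverse_kinematics((C-.372*N+[0,0,.3]).tolist(),down(a))
        if q is not None:
            d=np.abs(np.array(q)-env.get_state()['qpos']).max()
            if best is None or d<best[0]: best=(d,a)
    return best[1]
def measure(lo,hi):
    P=[]
    for n in('scene','side'):
        i,W=cloud(n); P.append(W.reshape(-1,3))
        if n=='scene': img=i
    P=np.vstack(P); P=P[(P[:,2]>.082)&(P[:,2]<.098)&(P[:,:2]>lo).all(1)&(P[:,:2]<hi).all(1)]
    r=cv2.minAreaRect((P[:,:2]*1000).astype(np.float32)); print(len(P),r)
    B=np.array([[*b,0] for b in cv2.boxPoints(r)/1000])-L0; print('across lane mm',np.round(1000*B@N),'along',np.round(1000*B@X))
    return img
E
python3 - <<'E'
from h import *
a=pick(); print(a); o=down(a)
p=C-.372*N
env.reach((p+[0,0,.30]).tolist(),o); env.grip(.085); env.movel((p+[0,0,.106]).tolist(),velocity=.2); st()
e=C-(.055+.011+.006)*N+[0,0,.106]
print(env.movel(e.tolist(),velocity=.1,stop_force=25)); st()
b=e-.05*N; env.movel(b.tolist(),velocity=.1)
b[2]=.3; env.movel(b.tolist(),velocity=.25)
p[2]=.3; env.movel(p.tolist(),velocity=.25);st()
cv2.imwrite('pics/scene2.png',measure((.36,-.2),(.62,.06)))
E
```

```text
-88
t 14.45 tcp [ 0.502 -0.43   0.107] F [-0.6 -0.2  0.2]
False
t 17.6 tcp [ 0.491 -0.13   0.106] F [-0.9 -3.2  0.2]
t 20.32 tcp [ 0.502 -0.428  0.299] F [-0.2  0.3  0.1]
2845 ((483.99615478515625, -62.095001220703125), (148.10430908203125, 117.86917877197266), 1.8199198246002197)
across lane mm [ 55. -63. -63.  55.] along [-150. -150.   -2.   -2.]
```

View pics/scene2.png

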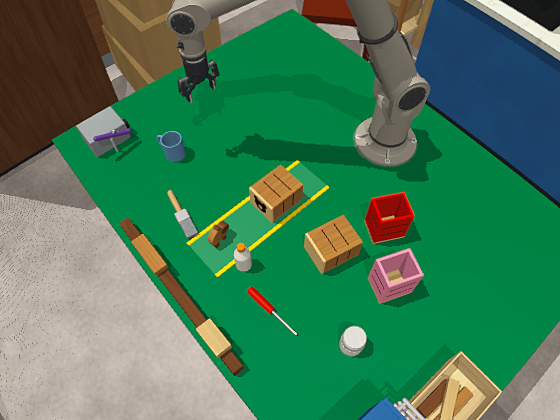

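The stamped crate at (275,193) lies square between the tapes, stamp still visible at (260,205). It is about 4 mm off the middle, with roughly 10 mm clear of each tape. The plain crate at (333,243) lies outside the tapes, the other things are where they were, and the arm is clear. I hand in.

```bash
python3 -c "
from h import *
st(); job.job_done()"
```

```text
t 20.43 tcp [ 0.502 -0.428  0.3  ] F [0.  0.6 0.6]
the job is handed in; nothing more can be done
```

The stamped crate now lies on its side in the dispatch line, between the tapes, and the job is handed in at 20.4 s. I tipped both brown crates towards the robot with pushes of the shut fingers. The pig's head was under the right-hand crate. I then pushed that crate sideways with the open fingers, which also squared it to the tapes.

- **Stamped crate:** it sits about 4 mm off the lane's middle and within 0.2° of the tape direction. It clears the tapes' inner edges by about 10 mm on one side and 18 mm on the other.
- **Plain crate:** it lies on its side, well outside the tapes.
- **Everything else:** in the last picture the other things appear unmoved (judged by eye), and the arm was clear of everything.

No check failed. The measured outlines came out about 8 mm larger than the true crate size, so the clearances above use the stated dimensions around the measured middle.

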